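# Clear the stuck bung from the slanted waste pipe

## Task

Unscrew the white cap from the top of the slanted pipe (anticlockwise, regripping as often as needed) until it lifts free, and set it down on the worktop beside the stand. Then, with the wooden rod, push the bung stuck in the pipe out through its lower end so that it drops into the tray below, and put the rod back on the worktop, clear of the tray. Leave the bottle, the cup and the brush where they are.

Things in the scene. Friction and masses are not known exactly. Their poses are not given: they have to be found in the camera images.
- pipe: Grey waste pipe, fixed, 25 degrees off vertical in a steel stand, top leaning to the robot side. Outer diameter 38, bore 32, length 85. Origin: centre of its upper mouth (157 above the worktop); z along its axis, up out of the mouth; y level. Lower end at z = -85. Two thread ribs (to diameter 46) round its top 20 mm. A post 85 high holds it from the robot side; nothing stands above the cap.
- cap: White round screw cap over the pipe's mouth, diameter 54, height 38 (hollow skirt the lower 22, its rim cut into 8 teeth), finely ribbed, 60 g. Origin: centre of the skirt's lower rim; z along its axis, out of its closed top. Screwed tight its origin is 22 below the pipe's mouth. It stays where it is left between grips and has up to 2 mm of play on the thread.
- cap_center (a point): Centre of the cap, 19 above the skirt's rim on its axis. The cap turns anticlockwise seen from above (positive about its z), climbing 14 mm per turn (two-start thread); after about 205 degrees (3.6 rad) it is off the thread (more turning does no harm) and lifts straight off along the pipe's axis; a lift of 25 mm clears it.
- seal (a joint): Turn (rad, anticlockwise positive) of the grey sealing ring round the pipe under the cap, 0 at the start. The cap drags it along against 0.25 N m for about the first fifth of a turn, then rises clear of it; the ring stays where it was left (about 1 rad) and the cap turns easily.
- plug: Dark rubber bung stuck in the lower end of the pipe: a cylinder of diameter 28, length 26, about 50 g. Origin: centre of its lower face; z along its axis. At the start its lower face is level with the pipe's lower end, its upper face 59 down the bore. Two small steel catches under it hold it; they fold away under a push of roughly 5 to 10 N along the pipe and do not spring back.
- plug_center (a point): Centre of the bung.
- tray (a point): Centre of the inner floor (4 above the worktop) of the steel drip tray, fixed to the stand below the pipe's lower end (which is about 80 above the worktop). Inside 142 by 132, walls 34 high; its long side lies along the slant of the pipe, and the stand's yaw is that of the pipe.
- rod: Wooden rod, a stub of broomstick, diameter 22, length 150, 50 g, standing upright on the worktop. Origin: centre of its lower end face; z along the rod, to the upper end. Left or right of the stand.
- rod_center (a point): Centre of the rod, 75 from either end.
- bottle: Bystander: grey detergent bottle with a paper label, diameter 70, height 160, origin under its centre. On the other side of the stand from the rod.
- cup: Bystander: clear plastic measuring cup, diameter 70, height 70, origin under its centre.
- brush: Bystander: scrubbing brush, 130 by 50 by 42 high, origin under its centre, long along its x.
Mind the look-alikes: they are no part of the job. Of the things that look like the rod, take the one that is farthest to the robot's left at the start.

How it is judged:
By the outcome, as a careful person would: the job done as asked, in the order asked, and still so for the second after the job is handed in, with the robot touching nothing.
It also fails if it takes over 72 s, if anything falls off the work surface, if the arm or the gripper's body presses on something with over 40 N, if the wrist force passes 120 N, or if a joint passes its speed limit or range.

## Robot

A 6-joint arm with a two-finger parallel gripper is mounted at the origin on the work surface. World frame = base frame: x ahead of the robot, y to its left, z up, the work surface at z = 0. Lengths are in mm, angles in rad, forces in N, time in s.
With the tool pointing down it reaches from about 300 to 1000 mm from the base axis. Payload 5.1 kg.
Tool frame: the origin (TCP) lies at the very end of the fingers, on their centre line; the grasp point (between the pads) lies 19 mm behind it; z points along the fingers, y is the line along which they close (so a half turn about z gives the same grasp; the last joint's range is limited). The gripper opens to 95 mm and grips with 3 to 60 N. Pads are 20 mm wide; open, the fingers measure 119 mm over their backs; the gripper's body (75 mm by 180 mm) begins 59 mm behind the grasp point.
Start: joints at [1.197, 0.124, 1.65, -0, 1.367, -0.083], TCP at [186.388, 622.691, 214.656] pointing down, gripper open.
Joint ranges: [-2.61, 2.61], [-1.02, 2.33], [0.03, 2.71], [-1.35, 4.49], [0.32, 2.68], [-2.91, 2.91]. Speed limits (rad/s): [2.57, 2.57, 3.14, 3.14, 3.14, 3.14].

## Interface

Orientations are given as a unit quaternion [w, x, y, z].
In Python, from plant import manip, capture, camera_params gives the robot as it stands.
- The arm moves only by the tool jog_arm, never from a script. Its argument "motion" is a list of rows, each a list of 7 numbers: the closure, from -1 (fully open) to 1 (shut), then the shift along the tool's x, y, z each as a share of 0.3 m, from -1 to 1, then the turn, a rotation vector about the tool's x, y, z each as a share of 120 degrees, from -1 to 1. In form: [[grip, x, y, z, ax, ay, az], ...]. A call has 1 to 10 rows; each row shifts and turns the commanded pose from where the row before left it, along the tool's axes as they then stand; what a row does not reach is not made up. A row lasts 1/10 s, in which the tool goes at most 50 mm and 8.59 degrees, less where a joint would pass 70% of its speed; a pose out of reach is approached as far as the arm can. A call with a number of a shift or a turn outside -1 to 1 is refused whole. A call with a gripper value outside its range is refused whole. The fingers move at their own pace and stop on an object; "grip_force" is the grip in N (left out, the last holds). Time passes only in rows, so rows that do not move let the fingers close. It gives the time, the measured TCP pose, the force, the opening and the grip force at its end, in the units of the state.
- manip.get_state(): the state, without advancing time (a new reading comes with each control period).
- capture(name): name is "side" or "top" or "wrist"; returns the picture (480x640x3 uint8, red, green, blue); there is no depth.
- camera_params(name): a dict with "fovy" (degrees; the focal length in pixels is half the picture's height over the tangent of half this angle, whatever the lens; pixels are square), "cx", "cy" (the principal point, pixels), "rvec" (rotation vector, rad) and "tvec" (3), from world to camera coordinates, as OpenCV has them. Camera axes: x right, y down, z forward; pixel columns grow to the right and rows downward; lengths in mm; the calibration is good to about 2 mm. A picture is of the moment at which its call begins: read the wrist's pose just before it. camera_params takes no time and is no camera call; for the wrist camera it gives the pose at the moment of the call.
- manip.finish_job(): hands the job in; it is judged then, once.
The state is a dict: "t": time; "q": joint angles; "joint_velocities": joint speeds; "joint_efforts": joint torques, N m; "ee_pos": TCP position; "tool_rot": TCP orientation; "ft_force": force on the tool from outside, world axes, zero at the start; "wrist_torque": the same for the moment, N m; "grip_width": opening from 0.0 (shut) to 1.0 (fully open); "grip_force": force on a finger pad.
Only numpy, scipy, OpenCV 4.12 (cv2) and the standard library are available. Lean on these libraries where they do the work, as an engineer would, in place of code of your own. Each camera call takes 0.05 s, during which the arm holds its last target. There are 200 camera calls.

## Working session

There is one attempt and no reset: what is moved stays moved. The work goes in short steps, Python scripts to look and compute and a tool call to move; the robot and the scene stay as the last step left them, time stands still between calls to the robot, and variables do not carry over. Pictures are saved under pics/ and viewed, at most 11 in all, crops included, and the job is handed in when it is done.

Besides the shell and the picture viewer there is one more tool, called after "Emit:" as name([rows], argument=value, ...), one row to a line, values as JSON. jog_arm: Moves the arm, as the interface text tells. Shift numbers are shares of 0.3 m and turn numbers shares of 120 degrees, none past 1 either way. Its arguments: {"type":"object","properties":{"motion":{"type":"array","items":{"type":"array","items":{"type":"number"}}},"grip_force":{"type":"number"}},"required":["motion"]}

```bash
ls; mkdir -p pics; python3 - <<'E'
from plant import manip,capture,camera_params
import cv2,numpy as np
for n in("side","top"):
    im=capture(n); cv2.imwrite(f"pics/{n}0.png",im[:,:,::-1]); p=camera_params(n); R=cv2.Rodrigues(np.array(p["rvec"],float))[0]
    print(n,p,(-R.T@np.array(p["tvec"])).round(0))
s=manip.get_state();print(s)
E
```

```text
pics
side {'fovy': 56.59376201412969, 'cx': 325.754820167823, 'cy': 241.81874567458485, 'rvec': array([ 0.16362783, -2.81224691,  1.24219227]), 'tvec': array([ 583.05927206,  148.66662773, 1045.49259949])} [484. 738. 822.]
top {'fovy': 45.88377600054898, 'cx': 319.8558473340546, 'cy': 241.84295665386884, 'rvec': array([ 2.19906164, -2.18325865,  0.105711  ]), 'tvec': array([ -22.1183251 ,  573.12335287, 1077.16452422])} [ 488.    3. 1118.]
{'t': 0.1, 'q': array([ 1.19741133e+00,  1.24418700e-01,  1.65150692e+00, -1.42963239e-05,
        1.36751090e+00, -8.25998385e-02]), 'joint_velocities': array([ 0.0003713 , -0.00316623, -0.00297446, -0.0008949 ,  0.00251976,
        0.00100954]), 'joint_efforts': array([ 5.10878526e-04, -4.18877542e+01, -3.61099041e+01,  7.77621358e-02,
        4.61431558e-02, -6.35910942e-05]), 'ee_pos': array([186.18027794, 622.16857981, 213.54172853]), 'tool_rot': array([-2.01559514e-04,  1.44879380e-01,  9.89448895e-01, -8.99659790e-04]), 'ft_force': array([-0.28517058,  0.58816963,  0.82454312]), 'wrist_torque': array([ 0.02463857, -0.03274574,  0.02184975]), 'grip_force': 0.0, 'grip_width': 0.9989728714173812}
```

View pics/side0.png

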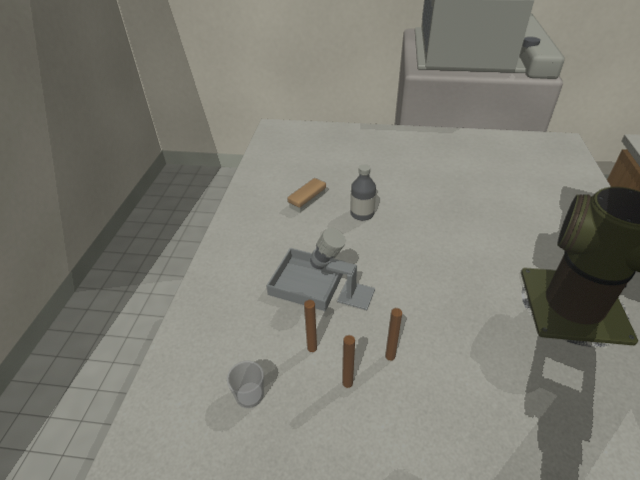

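View pics/top0.png

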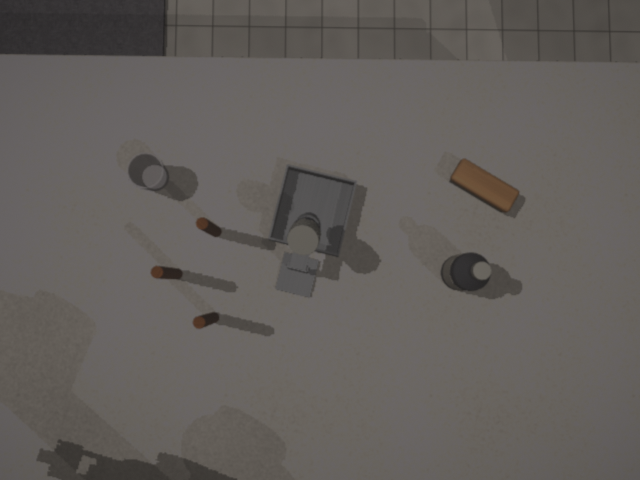

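```bash
cat > h.py <<'E'
import cv2,numpy as np
from scipy.spatial.transform import Rotation as Ro
from plant import manip,capture,camera_params
def cam(n):
    p=camera_params(n);R=cv2.Rodrigues(np.array(p["rvec"],float))[0];f=240/np.tan(np.radians(p["fovy"]/2))
    return R,np.array(p["tvec"],float),f,p["cx"],p["cy"]
def ray(c,uv):
    R,t,f,cx,cy=c;d=R.T@np.array([(uv[0]-cx)/f,(uv[1]-cy)/f,1]);return -R.T@t,d/np.linalg.norm(d)
def onz(c,uv,z):
    o,d=ray(c,uv);return o+d*(z-o[2])/d[2]
def proj(c,P):
    R,t,f,cx,cy=c;q=R@np.array(P,float)+t;return np.array([f*q[0]/q[2]+cx,f*q[1]/q[2]+cy])
def tri(rs):
    A=np.zeros((3,3));b=np.zeros(3)
    for o,d in rs:
        M=np.eye(3)-np.outer(d,d);A+=M;b+=M@o
    return np.linalg.solve(A,b)
def tool():
    s=manip.get_state();w,x,y,z=s["tool_rot"];return np.array(s["ee_pos"]),Ro.from_quat([x,y,z,w]),s
def pipeframe(M,yaw):
    # axis leaning to robot side by 25 deg
    a=np.radians(25);h=np.array([np.cos(yaw),np.sin(yaw),0]) # h: level direction away from robot
    z=-np.sin(a)*h+np.cos(a)*np.array([0,0,1]);y=np.cross([0,0,1],h);return h,y,z
E
python3 - <<'E'
from h import *
a=cv2.imread("pics/top0.png")[150:300,255:375];b=cv2.imread("pics/side0.png")[215:315,260:380]
a=cv2.resize(a,(400,500),interpolation=cv2.INTER_CUBIC);b=cv2.resize(b,(400,333),interpolation=cv2.INTER_CUBIC)
o=np.zeros((500,800,3),np.uint8);o[:,:400]=cv2.convertScaleAbs(a,alpha=1.6);o[:333,400:]=b
cv2.imwrite("pics/z1.png",o)
T=cam("top");S=cam("side")
for n in("top","side"):
    im=cv2.imread(f"pics/{n}0.png");hs=cv2.cvtColor(im,cv2.COLOR_BGR2HSV)
    m=cv2.inRange(hs,(0,110,30),(20,255,255));k,l,st,ce=cv2.connectedComponentsWithStats(m)
    for i in range(1,k):
        if st[i,4]>30:print(n,st[i],ce[i].round(1), onz(T,ce[i],150).round(1) if n=="top" else "")
E
```

```text
top [ 452  160   66   51 1536] [484.7 185. ] [ 664.7 -301.2  150. ]
top [197 218  11  11  99] [202.  223.1] [593.9 186.3 150. ]
top [152 267  11  11  98] [157.1 271.8] [510.3 260.4 150. ]
top [194 317  11  11  99] [199.1 322. ] [426.1 187.5 150. ]
side [609 150  31  41 585] [627.4 175.1] 
side [305 301  11  51 386] [310.  324.5] 
side [386 309  16  51 357] [393.3 333.2] 
side [344 336  11  51 354] [347.6 358.6]
```

View pics/z1.png

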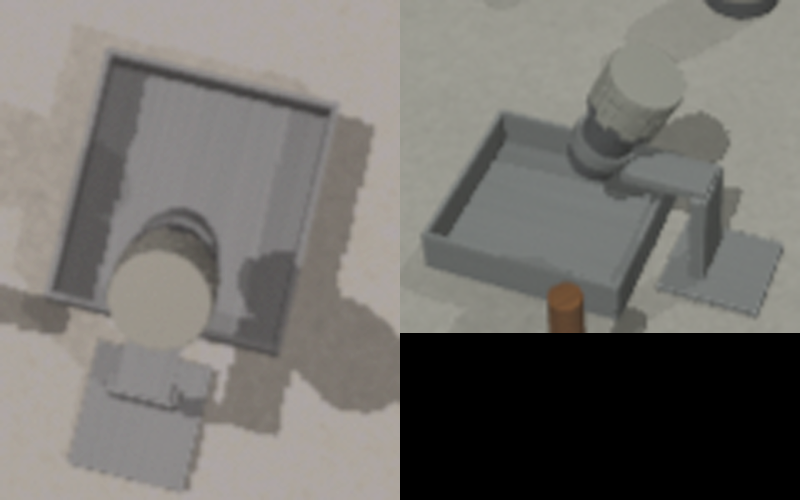

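```bash
python3 - <<'E'
from h import *
T=cam("top");S=cam("side")
c=[onz(T,(255+u/3.333,150+v/3.333),34) for u,v in((108,52),(338,105),(278,355),(48,296))]
c=np.array(c)[:,:2];print(c.round(1),c.mean(0))
for i in range(4):
    d=c[(i+1)%4]-c[i];print(np.linalg.norm(d).round(1),np.degrees(np.arctan2(d[1],d[0])).round(1))
A=(303,239.7);B=(333.5,238.1)
P=tri([ray(T,A),ray(S,B)]);print("captop",P,onz(T,A,171.5),proj(T,P),proj(S,P))
b=[onz(T,(255+u/3.333,150+v/3.333),3)[:2] for u,v in((68,462),(188,490))];d=b[1]-b[0];print("base",np.degrees(np.arctan2(d[1],d[0])))
E
```

```text
[[719.9  46. ]
 [690.1 -87.8]
 [544.5 -53.5]
 [577.4  79. ]] [632.99336693  -4.07683339]
137.1 -102.5
149.7 166.7
136.5 76.0
146.3 -13.0
captop [565.7949238   13.15118183 169.03608881] [565.08989942  13.10412968 171.5       ] [302.99054649 239.39990497] [333.72836835 238.12408099]
base -102.72564663467949
```

```bash
cat >> h.py <<'E'
M=np.array([571.9,11.6,157.]);YAW=np.radians(-13.1)
def capR(phi,M=M,yaw=YAW):
    h,y,z=pipeframe(M,yaw);e=np.cross(y,z);p=np.radians(phi)
    ty=np.cos(p)*e+np.sin(p)*y;return Ro.from_matrix(np.array([np.cross(ty,-z),ty,-z]).T)
def plan(P,R=None,vmm=40,vdeg=8):
    p,r,s=tool();d=r.inv().apply(np.array(P)-p);n=max(1,int(np.ceil(np.linalg.norm(d)/vmm)))
    print("shift mm",d.round(1),"rows",n,"each",(d/n/300).round(4))
    if R is not None:
        w=np.degrees((r.inv()*R).as_rotvec());n=max(1,int(np.ceil(np.linalg.norm(w)/vdeg)))
        print("turn deg",w.round(1),"rows",n,"each",(w/n/120).round(4), "shift AFTER turn",R.inv().apply(np.array(P)-p).round(1))
    print("q",s["q"].round(2),"t",s["t"],"F",s["ft_force"].round(1))
E
python3 - <<'E'
from h import *
h,y,z=pipeframe(M,YAW)
plan(M+60*z,capR(-30)); plan(M+60*z,capR(30)); print(z, M+60*z)
E
```

```text
shift mm [-519.3 -475.9    3. ] rows 18 each [-0.0962 -0.0881  0.0005]
turn deg [-26.3 -14.  114.3] rows 15 each [-0.0146 -0.0078  0.0635] shift AFTER turn [-218.3  636.4  208.5]
q [ 1.2   0.12  1.65 -0.    1.37 -0.08] t 0.1 F [-0.3  0.6  0.8]
shift mm [-519.3 -475.9    3. ] rows 18 each [-0.0962 -0.0881  0.0005]
turn deg [-13.8 -22.1  55.5] rows 8 each [-0.0144 -0.023   0.0578] shift AFTER turn [-660.3  129.2  208.5]
q [ 1.2   0.12  1.65 -0.    1.37 -0.08] t 0.1 F [-0.3  0.6  0.8]
[-0.41162003  0.09578698  0.90630779] [547.20279818  17.34721889 211.37846722]
```

Emit:
jog_arm([
  [-1,-0.096,-0.088,0,0,0,0],
  [-1,-0.096,-0.088,0,0,0,0],
  [-1,-0.096,-0.088,0,0,0,0],
  [-1,-0.096,-0.088,0,0,0,0],
  [-1,-0.096,-0.088,0,0,0,0],
  [-1,-0.096,-0.088,0,0,0,0],
  [-1,-0.096,-0.088,0,0,0,0],
  [-1,-0.096,-0.088,0,0,0,0],
  [-1,-0.096,-0.088,0,0,0,0],
])

```text
t: 1.0
ee_pos: [366.8, 319.2, 214.2]
tool_rot: [-0.0, 0.145, 0.989, -0.0]
ft_force: [0.4, 0.4, 0.8]
grip_width: 1.0
grip_force: 0.0
```

Emit:
jog_arm([
  [-1,-0.096,-0.088,0,0,0,0],
  [-1,-0.096,-0.088,0,0,0,0],
  [-1,-0.096,-0.088,0,0,0,0],
  [-1,-0.096,-0.088,0,0,0,0],
  [-1,-0.096,-0.088,0,0,0,0],
  [-1,-0.096,-0.088,0,0,0,0],
  [-1,-0.096,-0.088,0,0,0,0],
  [-1,-0.096,-0.088,0,0,0,0],
  [-1,-0.096,-0.088,0,0,0,0],
])

```text
t: 1.9
ee_pos: [547.1, 17.2, 214.2]
tool_rot: [-0.0, 0.145, 0.989, 0.0]
ft_force: [0.7, -0.3, 0.7]
grip_width: 0.996
grip_force: 0.0
```

Emit:
jog_arm([
  [-1,0,0,0,-0.0144,-0.023,0.058],
  [-1,0,0,0,-0.0144,-0.023,0.058],
  [-1,0,0,0,-0.0144,-0.023,0.058],
  [-1,0,0,0,-0.0144,-0.023,0.058],
  [-1,0,0,0,-0.0144,-0.023,0.058],
  [-1,0,0,0,-0.0144,-0.023,0.058],
  [-1,0,0,0,-0.0144,-0.023,0.058],
  [-1,0,0,0,-0.0144,-0.023,0.058],
  [-1,0,0,0,0,0,0],
])

```text
t: 2.8
ee_pos: [545.3, 19.5, 213.1]
tool_rot: [0.197, 0.582, 0.784, 0.087]
ft_force: [-0.2, -0.3, -0.2]
grip_width: 1.002
grip_force: 0.0
```

```bash
python3 - <<'E'
from h import *
h,y,z=pipeframe(M,YAW)
plan(M+60*z,capR(-115)); 
W=cam("wrist");im=capture("wrist")[:,:,::-1].copy()
cv2.imwrite("pics/w1.png",im)
for k in(16,0,-85):print(k,proj(W,M+k*z))
print(-W[0].T@W[1])
E
```

```text
shift mm [-2.1  0.4  2.6] rows 1 each [-0.0071  0.0012  0.0086]
turn deg [ -0.2   0.  144.9] rows 19 each [-0.0001  0.      0.0636] shift AFTER turn [2.  0.9 2.6]
q [-0.02 -0.38  2.15 -0.11  0.94 -0.26] t 2.8 F [-0.2 -0.3 -0.2]
16 [320.94889697 273.25258359]
0 [320.98241452 264.06106905]
-85 [321.10815627 229.57892561]
[455.70194472 115.04085572 349.35317145]
```

View pics/w1.png

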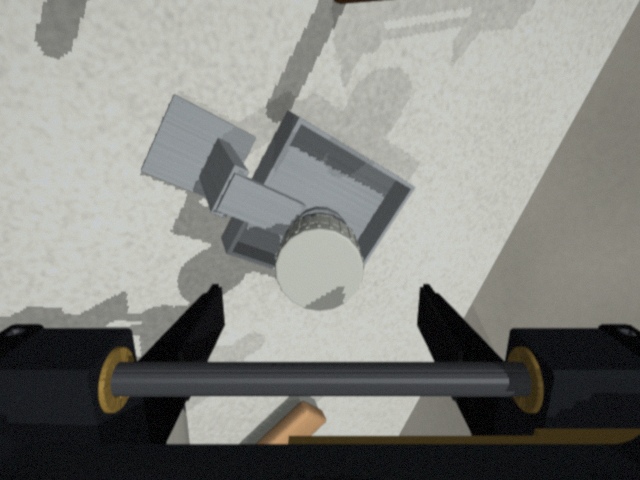

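The wrist view shows the cap's top as a disc centred near (319,267), predicted (321,273): a few mm off. I'll turn to the starting grip angle and measure again from other wrist poses.

Emit:
jog_arm([
  [-1,0,0,0,0,0,0.067],
  [-1,0,0,0,0,0,0.067],
  [-1,0,0,0,0,0,0.067],
  [-1,0,0,0,0,0,0.067],
  [-1,0,0,0,0,0,0.067],
  [-1,0,0,0,0,0,0.067],
  [-1,0,0,0,0,0,0.067],
  [-1,0,0,0,0,0,0.067],
  [-1,0,0,0,0,0,0.067],
  [-1,0,0,0,0,0,0],
])

```text
t: 3.85
ee_pos: [547.1, 18.5, 214.8]
tool_rot: [0.109, 0.932, 0.289, 0.187]
ft_force: [-1.2, 0.5, -0.1]
grip_width: 1.002
grip_force: 0.0
```

```bash
python3 - <<'E'
from h import *
W=cam("wrist");im=capture("wrist")[:,:,::-1].copy();cv2.imwrite("pics/w2.png",im);np.save("w2.npy",np.r_[W[0].ravel(),W[1]])
E
```

Emit:
jog_arm([
  [-1,0,0,0,0,0,0.067],
  [-1,0,0,0,0,0,0.067],
  [-1,0,0,0,0,0,0.067],
  [-1,0,0,0,0,0,0.067],
  [-1,0,0,0,0,0,0.067],
  [-1,0,0,0,0,0,0.067],
  [-1,0,0,0,0,0,0.067],
  [-1,0,0,0,0,0,0.067],
  [-1,0,0,0,0,0,0.067],
  [-1,0,0,0,0,0,0],
])

```text
t: 4.9
ee_pos: [546.9, 18.7, 214.7]
tool_rot: [-0.023, 0.924, -0.316, 0.215]
ft_force: [-0.6, 0.1, -0.0]
grip_width: 0.997
grip_force: 0.0
```

```bash
python3 - <<'E'
from h import *
W=cam("wrist");im=capture("wrist")[:,:,::-1].copy();cv2.imwrite("pics/w3.png",im);np.save("w3.npy",np.r_[W[0].ravel(),W[1]])
h,y,z=pipeframe(M,YAW);plan(M+60*z,capR(-115))
w=np.load("w2.npy");W2=(w[:9].reshape(3,3),w[9:])+W[2:]
print(proj(W2,M+16*z),proj(W,M+16*z))
a=cv2.imread("pics/w2.png")[150:390,200:440];b=im[150:390,200:440]
cv2.imwrite("pics/z2.png",cv2.resize(np.hstack([a,b]),(800,400),interpolation=cv2.INTER_CUBIC))
E
```

```text
shift mm [-0.3  1.5  3.3] rows 1 each [-0.0009  0.005   0.0109]
turn deg [-0.1  0.   0.4] rows 1 each [-0.0006  0.0003  0.0033] shift AFTER turn [-0.3  1.5  3.3]
q [-0.02 -0.38  2.15 -0.11  0.94  2.26] t 4.95 F [-0.5 -0.   1.1]
[318.81618254 273.01686358] [322.07040978 272.63454232]
```

View pics/z2.png

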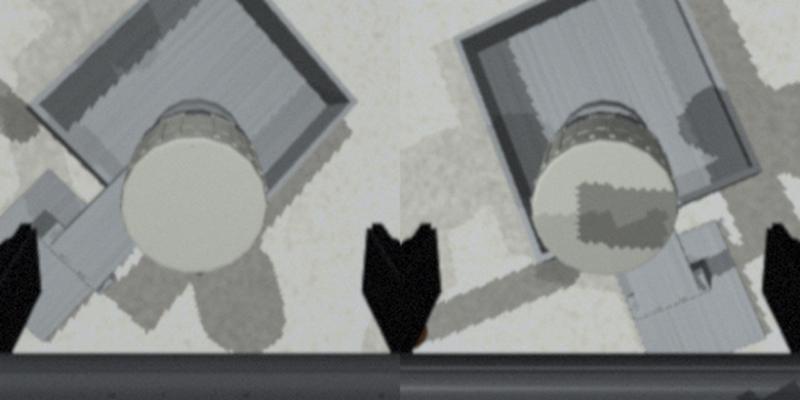

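```bash
python3 - <<'E'
from h import *
W=cam("wrist");h,y,z=pipeframe(M,YAW);C=M+16*z
L=[]
for n,uv in(("w2",(316.4,272.4)),("w3",(323,273.3))):
    w=np.load(n+".npy");c=(w[:9].reshape(3,3),w[9:])+W[2:];o,d=ray(c,uv);L.append((o,d))
    e=o+d*((C-o)@z)/(d@z)-C;print(n,(e@h).round(1),(e@y).round(1))
P=tri(L);print(P,((P-C)@h).round(1),((P-C)@y).round(1),((P-C)@z).round(1))
E
```

```text
w2 -0.7 1.3
w3 -0.6 -0.3
[565.19454953  13.41271574 167.47404275] -0.2 0.2 -3.6
```

```bash
sed -i 's/^M=.*;YAW/M=np.array([571.5,12.1,157.]);YAW/' h.py; python3 - <<'E'
from h import *
h,y,z=pipeframe(M,YAW);plan(M-15*z,capR(-115))
E
```

```text
shift mm [-0.8  1.4 78. ] rows 2 each [-0.0013  0.0024  0.1301]
turn deg [-0.1  0.   0.4] rows 1 each [-0.0006  0.0003  0.0033] shift AFTER turn [-0.8  1.3 78.1]
q [-0.02 -0.38  2.15 -0.11  0.94  2.26] t 4.95 F [-0.5 -0.   1.1]
```

Emit:
jog_arm([
  [-1,-0.003,0.005,0,0,0,0],
  [-1,0,0,0.06,0,0,0],
  [-1,0,0,0.06,0,0,0],
  [-1,0,0,0.06,0,0,0],
  [-1,0,0,0.04,0,0,0],
  [-1,0,0,0.04,0,0,0],
  [-1,0,0,0,0,0,0],
])

```text
t: 5.65
ee_pos: [576.7, 10.6, 141.4]
tool_rot: [-0.022, 0.924, -0.318, 0.214]
ft_force: [-1.7, 0.2, -1.0]
grip_width: 0.998
grip_force: 0.0
```

Emit:
jog_arm([
  [0,0,0,0,0,0,0],
  [1,0,0,0,0,0,0],
  [1,0,0,0,0,0,0],
  [1,0,0,0,0,0,0],
  [1,0,0,0,0,0,0],
  [1,0,0,0,0,0,0],
  [1,0,0,0,0,0,0],
], grip_force=30)

```text
t: 6.35
ee_pos: [577.5, 10.8, 143.6]
tool_rot: [-0.023, 0.923, -0.318, 0.215]
ft_force: [-0.9, -0.1, 1.3]
grip_width: 0.565
grip_force: 30.0
```

```bash
python3 - <<'E'
from h import *
h,y,z=pipeframe(M,YAW);plan(M-15*z,capR(-115))
E
```

```text
shift mm [0.1 0.1 0.3] rows 1 each [0.0004 0.0002 0.001 ]
turn deg [-0.1  0.   0.1] rows 1 each [-0.0007  0.      0.0007] shift AFTER turn [0.1 0.1 0.3]
q [-0.03 -0.23  2.16 -0.11  0.79  2.26] t 6.35 F [-0.9 -0.1  1.3]
```

Emit:
jog_arm([
  [1,0,0,-0.001,0,0,-0.06],
  [1,0,0,-0.001,0,0,-0.06],
  [1,0,0,-0.001,0,0,-0.06],
  [1,0,0,-0.001,0,0,-0.06],
  [1,0,0,-0.001,0,0,-0.06],
  [1,0,0,-0.001,0,0,-0.06],
  [1,0,0,-0.001,0,0,-0.06],
  [1,0,0,-0.001,0,0,-0.06],
  [1,0,0,-0.001,0,0,-0.06],
  [1,0,0,-0.001,0,0,-0.06],
], grip_force=40)

```text
t: 7.35
ee_pos: [576.7, 12.7, 146.5]
tool_rot: [0.107, 0.933, 0.287, 0.189]
ft_force: [2.4, 6.2, -0.5]
grip_width: 0.564
grip_force: 40.0
```

```bash
python3 - <<'E'
from h import *
h,y,z=pipeframe(M,YAW);plan(M-12.2*z,capR(-43))
print(manip.get_state()["wrist_torque"])
im=capture("side")[:,:,::-1];cv2.imwrite("pics/s2.png",cv2.resize(im[170:350,230:470],(800,600),interpolation=cv2.INTER_CUBIC))
E
```

```text
shift mm [-1.3  1.2  0.6] rows 1 each [-0.0042  0.0039  0.002 ]
turn deg [-0.1 -0.2  0.3] rows 1 each [-0.0012 -0.002   0.0024] shift AFTER turn [-1.3  1.2  0.6]
q [-0.03 -0.24  2.16 -0.11  0.79  1.  ] t 7.35 F [ 2.4  6.2 -0.5]
[1.19615437 0.19366104 0.46775206]
```

Emit:
jog_arm([
  [1,0,0,-0.001,0,0,-0.06],
  [1,0,0,-0.001,0,0,-0.06],
  [1,0,0,-0.001,0,0,-0.06],
  [1,0,0,-0.001,0,0,-0.06],
  [1,0,0,-0.001,0,0,-0.06],
  [1,0,0,-0.001,0,0,-0.06],
  [1,0,0,-0.001,0,0,-0.06],
  [1,0,0,-0.001,0,0,-0.06],
  [1,0,0,-0.001,0,0,-0.06],
  [1,0,0,-0.001,0,0,-0.06],
])

```text
t: 8.4
ee_pos: [574.0, 13.7, 147.4]
tool_rot: [0.196, 0.586, 0.781, 0.089]
ft_force: [1.5, 9.3, -2.6]
grip_width: 0.564
grip_force: 40.0
```

Emit:
jog_arm([
  [1,0,0,-0.001,0,0,-0.06],
  [1,0,0,-0.001,0,0,-0.06],
  [1,0,0,-0.001,0,0,-0.06],
  [1,0,0,-0.001,0,0,-0.06],
  [1,0,0,-0.001,0,0,-0.06],
  [1,0,0,-0.001,0,0,-0.06],
  [1,0,0,-0.001,0,0,-0.06],
  [1,0,0,-0.001,0,0,-0.06],
  [1,0,0,-0.001,0,0,-0.06],
  [1,0,0,0,0,0,-0.06],
])

```text
t: 9.4
ee_pos: [572.0, 12.4, 149.0]
tool_rot: [0.209, 0.015, 0.977, -0.044]
ft_force: [-2.2, 2.4, -1.9]
grip_width: 0.565
grip_force: 40.0
```

```bash
python3 - <<'E'
from h import *
h,y,z=pipeframe(M,YAW);plan(M-6.5*z,capR(101))
print(manip.get_state()["wrist_torque"])
E
```

```text
shift mm [-2.8 -1.  -0.9] rows 1 each [-0.0094 -0.0034 -0.003 ]
turn deg [ 0.2 -0.3  0.4] rows 1 each [ 0.0013 -0.0022  0.003 ] shift AFTER turn [-2.8 -1.  -0.9]
q [-0.03 -0.25  2.16 -0.11  0.8  -1.51] t 9.4 F [-2.2  2.4 -1.9]
[0.6039852  0.77397194 0.08770961]
```

Emit:
jog_arm([
  [1,0,0,-0.001,0,0,-0.06],
  [1,0,0,0,0,0,-0.06],
  [1,0,0,-0.008,0,0,0],
  [1,0,0,-0.008,0,0,0],
  [1,0,0,0,0,0,0],
])

```text
t: 9.9
ee_pos: [570.0, 12.3, 154.3]
tool_rot: [0.202, -0.105, 0.971, -0.07]
ft_force: [-5.4, 1.5, -2.9]
grip_width: 0.561
grip_force: 40.0
```

Emit:
jog_arm([
  [1,0,0,-0.015,0,0,0],
  [1,0,0,-0.015,0,0,0],
  [1,0,0,-0.015,0,0,0],
  [1,0,0,0,0,0,0],
])

```text
t: 10.3
ee_pos: [567.8, 13.3, 171.2]
tool_rot: [0.207, -0.105, 0.97, -0.071]
ft_force: [0.9, -0.2, -0.5]
grip_width: 0.567
grip_force: 40.0
```

Emit:
jog_arm([
  [1,0,0,-0.03,0,0,0],
  [1,0,0,-0.03,0,0,0],
  [1,0,0,-0.04,0,0,0],
  [1,0,0,-0.04,0,0,0],
  [1,0,0,-0.04,0,0,0],
  [1,0,0,0,0,0,0],
])

```text
t: 10.9
ee_pos: [544.7, 18.6, 220.2]
tool_rot: [0.207, -0.106, 0.97, -0.071]
ft_force: [0.2, 1.7, 0.2]
grip_width: 0.568
grip_force: 40.0
```

```bash
python3 - <<'E'
from h import *
h,y,z=pipeframe(M,YAW);plan(M+60*z,capR(110))
im=capture("side")[:,:,::-1];cv2.imwrite("pics/s3.png",im[130:430,200:600])
E
```

```text
shift mm [1.7 0.5 9. ] rows 1 each [0.0057 0.0016 0.0299]
turn deg [0.  0.3 5.5] rows 1 each [0.0001 0.0026 0.0457] shift AFTER turn [1.7 0.3 9. ]
q [-0.02 -0.39  2.15 -0.11  0.95 -1.76] t 10.9 F [0.2 1.7 0.2]
```

View pics/s3.png

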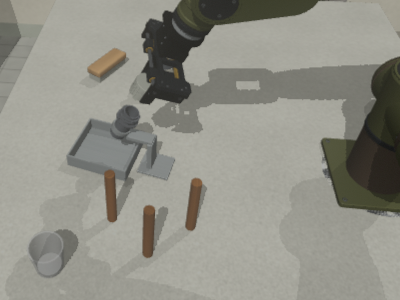

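The cap is off, held in the fingers, and the pipe stands open at (125,115) in the crop. Next I set the cap down at the right of the stand.

```bash
python3 - <<'E'
from h import *
R=Ro.from_matrix(np.array([[0,-1,0],[1,0,0],[0,0,-1]]).T@np.eye(3)) # cols check below
R=Ro.from_matrix(np.array([[0,1,0],[1,0,0],[0,0,-1]]))
plan((470,-120,110),R)
E
```

```text
Traceback (most recent call last):
  File "scipy/spatial/transform/_rotation.pyx", line 1143, in scipy.spatial.transform._rotation.Rotation.from_matrix
ValueError: Non-positive determinant (left-handed or null coordinate frame) in rotation matrix 0: [[ 0.  1.  0.]
 [-1.  0.  0.]
 [ 0.  0. -1.]].
```

```bash
python3 - <<'E'
from h import *
R=Ro.from_matrix(np.array([[0,1,0],[1,0,0],[0,0,-1]]))
plan((470,-120,110),R)
E
```

```text
shift mm [ 140.7 -101.3   80.8] rows 5 each [ 0.0938 -0.0675  0.0538]
turn deg [ 12.6  25.9 100.6] rows 14 each [0.0075 0.0154 0.0599] shift AFTER turn [-138.6  -74.3  108.9]
q [-0.02 -0.39  2.15 -0.11  0.95 -1.76] t 10.95 F [-0.8 -0.3 -0.4]
```

Emit:
jog_arm([
  [1,0.094,-0.068,0.054,0,0,0],
  [1,0.094,-0.068,0.054,0,0,0],
  [1,0.094,-0.068,0.054,0,0,0],
  [1,0.094,-0.068,0.054,0,0,0],
  [1,0.094,-0.068,0.054,0,0,0],
])

```text
t: 11.45
ee_pos: [468.2, -121.6, 106.9]
tool_rot: [0.204, -0.106, 0.971, -0.071]
ft_force: [0.1, 0.8, -1.2]
grip_width: 0.562
grip_force: 40.0
```

Emit:
jog_arm([
  [1,0,0,0,0.0075,0.0154,0.06],
  [1,0,0,0,0.0075,0.0154,0.06],
  [1,0,0,0,0.0075,0.0154,0.06],
  [1,0,0,0,0.0075,0.0154,0.06],
  [1,0,0,0,0.0075,0.0154,0.06],
  [1,0,0,0,0.0075,0.0154,0.06],
  [1,0,0,0,0.0075,0.0154,0.06],
])

```text
t: 12.15
ee_pos: [468.9, -120.6, 107.5]
tool_rot: [0.112, 0.338, 0.933, -0.04]
ft_force: [0.3, -0.4, 0.1]
grip_width: 0.563
grip_force: 40.0
```

Emit:
jog_arm([
  [1,0,0,0,0.0075,0.0154,0.06],
  [1,0,0,0,0.0075,0.0154,0.06],
  [1,0,0,0,0.0075,0.0154,0.06],
  [1,0,0,0,0.0075,0.0154,0.06],
  [1,0,0,0,0.0075,0.0154,0.06],
  [1,0,0,0,0.0075,0.0154,0.06],
  [1,0,0,0,0.0075,0.0154,0.06],
  [1,0,0,0,0,0,0],
])

```text
t: 12.95
ee_pos: [469.3, -121.4, 107.7]
tool_rot: [-0.001, 0.709, 0.705, -0.001]
ft_force: [-0.2, -0.2, -0.5]
grip_width: 0.564
grip_force: 40.0
```

```bash
python3 - <<'E'
from h import *
R=Ro.from_matrix(np.array([[0,1,0],[1,0,0],[0,0,-1]]))
plan((470,-120,12),R)
E
```

```text
shift mm [ 1.4  0.9 95.7] rows 3 each [0.0015 0.001  0.1063]
turn deg [-0.2 -0.  -0.3] rows 1 each [-0.0013 -0.0004 -0.0023] shift AFTER turn [ 1.4  0.7 95.7]
q [-0.36 -0.15  2.11 -0.    1.19 -0.36] t 12.95 F [-0.2 -0.2 -0.5]
```

Emit:
jog_arm([
  [1,0,0,0.1,0,0,0],
  [1,0,0,0.1,0,0,0],
  [1,0,0,0.06,0,0,0],
  [1,0,0,0.03,0,0,0],
  [1,0,0,0.01,0,0,0],
  [1,0,0,0.01,0,0,0],
  [1,0,0,0,0,0,0],
])

```text
t: 13.65
ee_pos: [469.6, -121.0, 15.9]
tool_rot: [-0.0, 0.708, 0.706, -0.0]
ft_force: [-0.6, -0.7, -0.5]
grip_width: 0.561
grip_force: 40.0
```

Emit:
jog_arm([
  [1,0,0,0.007,0,0,0],
  [1,0,0,0,0,0,0],
])

```text
t: 13.85
ee_pos: [469.4, -121.0, 13.6]
tool_rot: [-0.0, 0.708, 0.706, -0.0]
ft_force: [-0.6, -0.0, -0.1]
grip_width: 0.567
grip_force: 40.0
```

Emit:
jog_arm([
  [1,0,0,0.007,0,0,0],
  [1,0,0,0.007,0,0,0],
  [1,0,0,0,0,0,0],
])

```text
t: 14.15
ee_pos: [468.7, -120.7, 8.5]
tool_rot: [-0.001, 0.709, 0.706, -0.001]
ft_force: [-1.0, -0.3, -0.6]
grip_width: 0.565
grip_force: 40.0
```

Emit:
jog_arm([
  [1,0,0,0.004,0,0,0],
  [1,0,0,0,0,0,0],
])

```text
t: 14.35
ee_pos: [468.9, -120.7, 7.5]
tool_rot: [-0.001, 0.709, 0.706, -0.0]
ft_force: [0.9, -0.6, -0.6]
grip_width: 0.564
grip_force: 40.0
```

Emit:
jog_arm([
  [1,0,0,0.004,0,0,0],
  [1,0,0,0,0,0,0],
])

```text
t: 14.55
ee_pos: [469.0, -120.8, 6.5]
tool_rot: [-0.001, 0.709, 0.706, -0.0]
ft_force: [0.3, -0.3, -0.1]
grip_width: 0.567
grip_force: 40.0
```

Emit:
jog_arm([
  [1,0,0,0.004,0,0,0],
  [1,0,0,0,0,0,0],
])

```text
t: 14.75
ee_pos: [469.1, -120.8, 6.4]
tool_rot: [-0.001, 0.709, 0.706, -0.001]
ft_force: [-3.1, 1.2, 7.6]
grip_width: 0.564
grip_force: 40.0
```

Emit:
jog_arm([
  [-1,0,0,0,0,0,0],
  [-1,0,0,0,0,0,0],
  [-1,0,0,0,0,0,0],
  [-1,0,0,0,0,0,0],
  [-1,0,0,-0.05,0,0,0],
  [-1,0,0,-0.1,0,0,0],
  [-1,0,0,-0.15,0,0,0],
  [-1,0,0,-0.15,0,0,0],
  [-1,0,0,-0.15,0,0,0],
  [-1,0,0,-0.15,0,0,0],
])

```text
t: 15.75
ee_pos: [469.0, -120.8, 232.0]
tool_rot: [-0.001, 0.709, 0.706, -0.0]
ft_force: [-0.1, -0.3, -0.6]
grip_width: 1.004
grip_force: 0.0
```

```bash
cat >> h.py <<'E'
def down(az):
    a=np.radians(az);ty=np.array([np.cos(a),np.sin(a),0]);z=np.array([0,0,-1.]);return Ro.from_matrix(np.array([np.cross(ty,z),ty,z]).T)
E
python3 - <<'E'
from h import *
plan((510.3,260.4,240),down(27))
im=capture("top")[:,:,::-1];cv2.imwrite("pics/t2.png",im)
E
```

```text
shift mm [381.4  39.7  -7.9] rows 10 each [ 0.1271  0.0132 -0.0026]
turn deg [ -0.1  -0.1 -27.2] rows 4 each [-0.0002 -0.0001 -0.0567] shift AFTER turn [320.9 209.8  -8. ]
q [-0.36 -0.26  1.99 -0.    1.42 -0.36] t 15.75 F [-0.1 -0.3 -0.6]
```

View pics/t2.png

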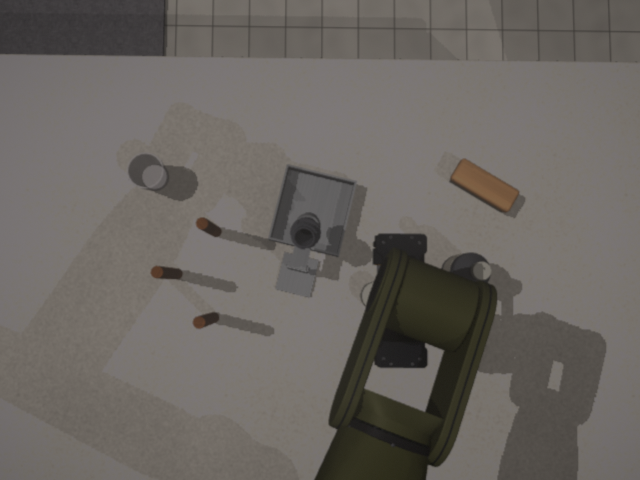

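Cap stands on the worktop at (368,292), partly hidden; pipe mouth dark at (306,233); bottle, cup and brush undisturbed. Moving over the rod.

Emit:
jog_arm([
  [-1,0.127,0.013,-0.003,0,0,0],
  [-1,0.127,0.013,-0.003,0,0,0],
  [-1,0.127,0.013,-0.003,0,0,0],
  [-1,0.127,0.013,-0.003,0,0,0],
  [-1,0.127,0.013,-0.003,0,0,0],
  [-1,0.127,0.013,-0.003,0,0,0],
  [-1,0.127,0.013,-0.003,0,0,0],
  [-1,0.127,0.013,-0.003,0,0,0],
  [-1,0.127,0.013,-0.003,0,0,0],
  [-1,0.127,0.013,-0.003,0,0,0],
])

```text
t: 16.8
ee_pos: [509.8, 261.5, 239.0]
tool_rot: [-0.001, 0.708, 0.706, -0.001]
ft_force: [0.2, -1.2, 0.4]
grip_width: 1.001
grip_force: 0.0
```

Emit:
jog_arm([
  [-1,0,0,0,0,0,-0.057],
  [-1,0,0,0,0,0,-0.057],
  [-1,0,0,0,0,0,-0.057],
  [-1,0,0,0,0,0,-0.057],
  [-1,0,0,0,0,0,0],
])

```text
t: 17.3
ee_pos: [509.8, 259.9, 238.8]
tool_rot: [-0.001, 0.522, 0.853, -0.0]
ft_force: [0.3, 0.6, -0.2]
grip_width: 1.0
grip_force: 0.0
```

```bash
python3 - <<'E'
from h import *
T=cam("top");im=cv2.imread("pics/t2.png")
# mouth check
W=cam("wrist");im=capture("wrist")[:,:,::-1].copy();cv2.imwrite("pics/w4.png",im)
hs=cv2.cvtColor(im,cv2.COLOR_BGR2HSV);m=cv2.inRange(hs,(0,110,30),(20,255,255));k,l,st,ce=cv2.connectedComponentsWithStats(m)
for i in range(1,k):
    if st[i,4]>60:print(st[i],ce[i].round(1),onz(W,ce[i],150).round(1))
print(proj(W,(510.3,260.4,150)),proj(W,(510.3,260.4,0)))
plan((510.3,260.4,102),down(27))
cv2.imwrite("pics/w4.png",im)
E
```

```text
[ 309  196   28   63 1357] [322.3 229.5] [504.7 272.4 150. ]
[ 161  221   71   72 1994] [194.5 258.1] [433.  211.9 150. ]
[ 349  287   35   75 1473] [364.2 327.1] [567.8 218.9 150. ]
[ 97 346  31  68 520] [110.2 380.1] [411.2  85.1 150. ]
[510 346  34  50 317] [529.9 365.8] [699.3 248.4 150. ]
[514 397  28  17 140] [526.8 403.3] [718.2 218.4 150. ]
[525 428  88  17 621] [570.1 435.9] [769.7 208.2 150. ]
[612 428  25  16 132] [622.  435.3] [807.6 228.5 150. ]
[466 435  33  10 126] [482.  439.6] [706.8 171.4 150. ]
[499 435  26  10  92] [511.8 439.8] [729.  182.7 150. ]
[289 437  20   8  68] [298.7 440. ] [570.6 100.6 150. ]
[332 437  23   8  78] [342.8 440.2] [603.5 117.4 150. ]
[355 437  37   8 129] [373.3 440.2] [626.3 129.2 150. ]
[408 437  47   8 149] [430.2 439.9] [668.4 151.3 150. ]
[321.62808535 247.60987633] [321.78265056 205.12167797]
shift mm [1.000e-01 9.000e-01 1.369e+02] rows 4 each [1.000e-04 7.000e-04 1.141e-01]
turn deg [-0.1 -0.1 -0. ] rows 1 each [-0.0009 -0.0007 -0.0001] shift AFTER turn [  0.3   0.6 136.9]
q [ 0.38 -0.06  1.8   0.    1.41 -0.09] t 17.35 F [ 0.2  0.1 -0.5]
```

View pics/w4.png

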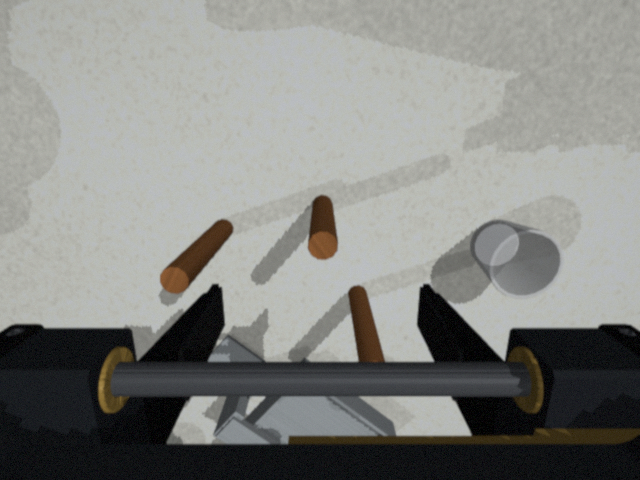

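The chosen rod is the middle one, top disc at (323,245), foot near (322,203), about 1–2 mm from prediction; nothing is in the fingers' way. Descending.

Emit:
jog_arm([
  [-1,0.004,0.004,0,0,0,0],
  [-1,0,0,0.1,0,0,0],
  [-1,0,0,0.1,0,0,0],
  [-1,0,0,0.1,0,0,0],
  [-1,0,0,0.1,0,0,0],
  [-1,0,0,0.05,0,0,0],
  [-1,0,0,0,0,0,0],
])

```text
t: 18.05
ee_pos: [508.5, 260.9, 101.7]
tool_rot: [-0.003, 0.522, 0.853, -0.002]
ft_force: [-0.9, -0.2, -0.4]
grip_width: 1.001
grip_force: 0.0
```

Emit:
jog_arm([
  [1,0,0,0,0,0,0],
  [1,0,0,0,0,0,0],
  [1,0,0,0,0,0,0],
  [1,0,0,0,0,0,0],
  [1,0,0,0,0,0,0],
  [1,0,0,0,0,0,0],
  [1,0,0,0,0,0,0],
  [1,0,0,0,0,0,0],
], grip_force=40)

```text
t: 18.85
ee_pos: [510.2, 261.6, 104.4]
tool_rot: [-0.001, 0.522, 0.853, -0.0]
ft_force: [-0.4, 0.2, 0.2]
grip_width: 0.385
grip_force: 0.0
```

Emit:
jog_arm([
  [1,0,0,0,0,0,0],
  [1,0,0,0,0,0,0],
  [1,0,0,0,0,0,0],
  [1,0,0,0,0,0,0],
  [1,0,0,0,0,0,0],
])

```text
t: 19.35
ee_pos: [510.3, 261.6, 104.4]
tool_rot: [-0.001, 0.522, 0.853, -0.0]
ft_force: [-0.4, 0.7, 0.0]
grip_width: 0.228
grip_force: 40.0
```

Emit:
jog_arm([
  [1,0,0,-0.1,0,0,0],
  [1,0,0,-0.13,0,0,0],
  [1,0,0,-0.13,0,0,0],
  [1,0,0,-0.13,0,0,0],
  [1,0,0,-0.13,0,0,0],
  [1,0,0,-0.08,0,0,0],
])

```text
t: 19.95
ee_pos: [511.3, 261.7, 318.4]
tool_rot: [0.0, 0.522, 0.853, 0.002]
ft_force: [-0.7, 0.0, -0.5]
grip_width: 0.227
grip_force: 40.0
```

```bash
python3 - <<'E'
from h import *
h,y,z=pipeframe(M,YAW)
plan(M+130*z,capR(0))
E
```

```text
shift mm [-214.2 -102.3   43. ] rows 7 each [-0.102  -0.0487  0.0205]
turn deg [-23.8  -8.9  39.5] rows 6 each [-0.0331 -0.0123  0.0549] shift AFTER turn [-229.5   36.2   65. ]
q [ 0.38 -0.09  1.69  0.    1.53 -0.09] t 19.95 F [-0.7  0.  -0.5]
```

Emit:
jog_arm([
  [1,-0.102,-0.049,0.02,0,0,0],
  [1,-0.102,-0.049,0.02,0,0,0],
  [1,-0.102,-0.049,0.02,0,0,0],
  [1,-0.102,-0.049,0.02,0,0,0],
  [1,-0.102,-0.049,0.02,0,0,0],
  [1,-0.102,-0.049,0.02,0,0,0],
  [1,-0.102,-0.049,0.02,0,0,0],
])

```text
t: 20.65
ee_pos: [516.3, 22.6, 271.9]
tool_rot: [-0.001, 0.522, 0.853, -0.0]
ft_force: [-0.5, -0.0, -1.1]
grip_width: 0.224
grip_force: 40.0
```

Emit:
jog_arm([
  [1,0,0,0,-0.033,-0.012,0.055],
  [1,0,0,0,-0.033,-0.012,0.055],
  [1,0,0,0,-0.033,-0.012,0.055],
  [1,0,0,0,-0.033,-0.012,0.055],
  [1,0,0,0,-0.033,-0.012,0.055],
  [1,0,0,0,-0.033,-0.012,0.055],
  [1,0,0,0,0,0,0],
  [1,0,0,0,0,0,0],
])

```text
t: 21.45
ee_pos: [516.3, 24.2, 272.2]
tool_rot: [0.166, 0.764, 0.609, 0.133]
ft_force: [-0.1, -0.6, -0.9]
grip_width: 0.229
grip_force: 40.0
```

```bash
python3 - <<'E'
from h import *
h,y,z=pipeframe(M,YAW)
plan(M+130*z,capR(0))
p,r,s=tool();tip=p+r.apply([0,0,104.4])
o=[]
for n in("side","top"):
    c=cam(n);im=capture(n)[:,:,::-1];cv2.imwrite(f"pics/{n}5.png",im)
    u,v=proj(c,M).astype(int);print(n,u,v,"mouth",proj(c,M).round(1),"tip",proj(c,tip).round(1),"tcp",proj(c,p).round(1))
    o.append(cv2.resize(im[v-60:v+40,u-50:u+50],(400,400),interpolation=cv2.INTER_CUBIC))
cv2.imwrite("pics/z5.png",np.hstack(o))
E
```

```text
shift mm [ 0.8  2.5 -1.7] rows 1 each [ 0.0025  0.0082 -0.0057]
turn deg [-0.4 -0.1  0.1] rows 1 each [-0.0034 -0.0008  0.0011] shift AFTER turn [ 0.8  2.5 -1.7]
q [-0.01 -0.49  2.13 -0.1   1.08  0.25] t 21.45 F [-0.1 -0.6 -0.9]
side 331 241 mouth [331.2 241.7] tip [336.9 235.9] tcp [357.5 205.2]
top 303 236 mouth [303.7 236.6] tip [302.1 243.3] tcp [294.6 266.8]
```

View pics/z5.png

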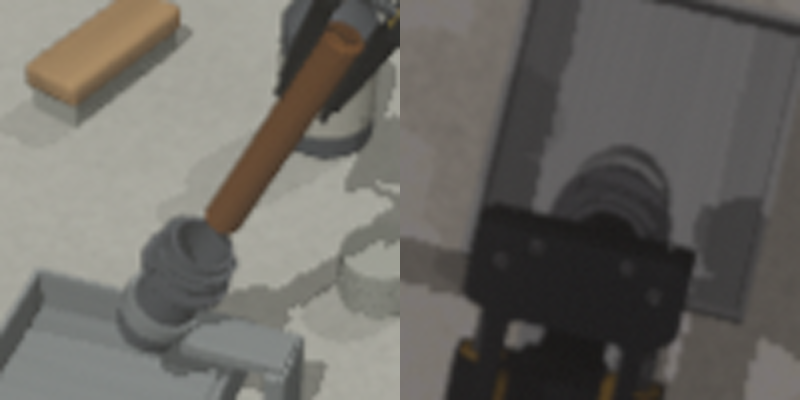

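The rod tip is at (336,236) in the side image, in line with the pipe and just above the open mouth at (332,242). Correcting 2.5 mm and inserting.

Emit:
jog_arm([
  [1,0.003,0.008,0,-0.003,0,0],
  [1,0,0,0.02,0,0,0],
  [1,0,0,0.02,0,0,0],
  [1,0,0,0.02,0,0,0],
  [1,0,0,0.02,0,0,0],
  [1,0,0,0.02,0,0,0],
  [1,0,0,0.02,0,0,0],
  [1,0,0,0,0,0,0],
])

```text
t: 22.35
ee_pos: [533.5, 20.8, 239.2]
tool_rot: [0.169, 0.765, 0.607, 0.134]
ft_force: [-0.2, 0.0, -0.8]
grip_width: 0.224
grip_force: 40.0
```

Emit:
jog_arm([
  [1,0,0,0.03,0,0,0],
  [1,0,0,0.03,0,0,0],
  [1,0,0,0.03,0,0,0],
  [1,0,0,0.02,0,0,0],
  [1,0,0,0,0,0,0],
])

```text
t: 22.85
ee_pos: [547.0, 17.7, 209.0]
tool_rot: [0.168, 0.765, 0.607, 0.134]
ft_force: [-1.0, -0.3, -0.5]
grip_width: 0.23
grip_force: 40.0
```

```bash
python3 - <<'E'
from h import *
h,y,z=pipeframe(M,YAW)
p,r,s=tool();print("tip along",((p+r.apply([0,0,104.4])-M)@z).round(1));plan(M+46*z,capR(0))
E
```

```text
tip along -46.7
shift mm [ 0.1  0.9 11.7] rows 1 each [0.0005 0.0029 0.0391]
turn deg [-0.1 -0.  -0. ] rows 1 each [-0.0011 -0.0002 -0.0002] shift AFTER turn [ 0.2  0.9 11.7]
q [-0.02 -0.37  2.15 -0.11  0.94  0.26] t 22.85 F [-1.  -0.3 -0.5]
```

No contact so far; now a careful push.

Emit:
jog_arm([
  [1,0,0,0.02,0,0,0],
  [1,0,0,0.01,0,0,0],
  [1,0,0,0.01,0,0,0],
  [1,0,0,0.01,0,0,0],
  [1,0,0,0,0,0,0],
])

```text
t: 23.35
ee_pos: [554.0, 16.3, 198.2]
tool_rot: [0.17, 0.765, 0.607, 0.136]
ft_force: [-1.9, 0.0, 2.1]
grip_width: 0.227
grip_force: 40.0
```

Emit:
jog_arm([
  [1,0,0,0.01,0,0,0],
  [1,0,0,0.01,0,0,0],
  [1,0,0,0.01,0,0,0],
  [1,0,0,0.01,0,0,0],
])

```text
t: 23.75
ee_pos: [559.5, 15.2, 188.1]
tool_rot: [0.17, 0.764, 0.607, 0.136]
ft_force: [-1.4, 0.0, 2.2]
grip_width: 0.223
grip_force: 40.0
```

```bash
cat > q.py <<'E'
from h import *
h,y,z=pipeframe(M,YAW)
p,r,s=tool();print("tip along",((p+r.apply([0,0,104.4])-M)@z).round(1));plan(M+16*z,capR(0))
E
python3 q.py
```

```text
tip along -71.0
shift mm [-0.3 -2.  17.4] rows 1 each [-0.0011 -0.0065  0.058 ]
turn deg [ 0.2 -0.1 -0. ] rows 1 each [ 0.0016 -0.0008 -0.0003] shift AFTER turn [-0.3 -1.9 17.4]
q [-0.02 -0.32  2.16 -0.11  0.88  0.26] t 23.75 F [-1.4  0.   2.2]
```

Emit:
jog_arm([
  [1,0,-0.003,0.015,0,0,0],
  [1,0,0,0.015,0,0,0],
  [1,0,0,0.015,0,0,0],
  [1,0,0,0.015,0,0,0],
  [1,0,0,0.006,0,0,0],
  [1,0,0,0,0,0,0],
  [1,0,0,0,0,0,0],
  [1,0,0,0,0,0,0],
])

```text
t: 24.55
ee_pos: [566.0, 13.5, 168.3]
tool_rot: [0.169, 0.765, 0.607, 0.135]
ft_force: [-0.2, 0.5, 0.0]
grip_width: 0.225
grip_force: 40.0
```

```bash
python3 q.py; python3 - <<'E'
from h import *
o=[]
for n in("side","top"):
    c=cam(n);im=capture(n)[:,:,::-1]
    u,v=proj(c,M).astype(int)
    o.append(cv2.resize(im[v-80:v+70,u-75:u+75],(400,400),interpolation=cv2.INTER_CUBIC))
cv2.imwrite("pics/z6.png",np.hstack(o))
E
```

```text
tip along -91.8
shift mm [-0.1  0.4 -3.4] rows 1 each [-0.0004  0.0012 -0.0113]
turn deg [ 0.  -0.1 -0. ] rows 1 each [ 0.0004 -0.0005 -0.0003] shift AFTER turn [-0.1  0.4 -3.4]
q [-0.03 -0.29  2.16 -0.11  0.84  0.26] t 24.55 F [-0.2  0.5  0. ]
```

View pics/z6.png

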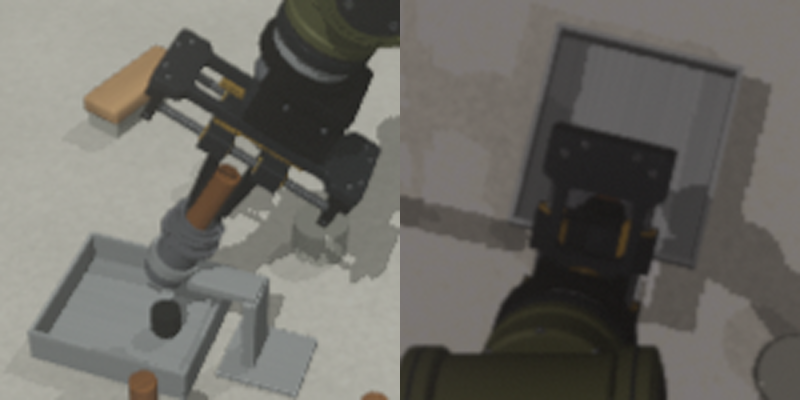

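The dark bung lies in the tray at (166,318) in the side crop. Withdrawing the rod along the pipe and returning it.

Emit:
jog_arm([
  [1,0,0,-0.03,0,0,0],
  [1,0,0,-0.05,0,0,0],
  [1,0,0,-0.06,0,0,0],
  [1,0,0,-0.07,0,0,0],
  [1,0,0,-0.07,0,0,0],
  [1,0,0,-0.07,0,0,0],
  [1,0,0,-0.07,0,0,0],
  [1,0,0,-0.03,0,0,0],
  [1,0,0,0,0,0,0],
])

```text
t: 25.55
ee_pos: [510.7, 26.5, 292.8]
tool_rot: [0.17, 0.764, 0.607, 0.137]
ft_force: [0.2, 0.4, -0.7]
grip_width: 0.225
grip_force: 40.0
```

Emit:
jog_arm([
  [1,0,0,0,0.033,0.012,-0.055],
  [1,0,0,0,0.033,0.012,-0.055],
  [1,0,0,0,0.033,0.012,-0.055],
  [1,0,0,0,0.033,0.012,-0.055],
  [1,0,0,0,0.033,0.012,-0.055],
  [1,0,0,0,0.033,0.012,-0.055],
  [1,0,0,0,0.003,0,0],
  [1,0,0,0,0,0,0],
])

```text
t: 26.35
ee_pos: [510.3, 26.3, 288.9]
tool_rot: [-0.0, 0.523, 0.853, -0.002]
ft_force: [-0.1, -0.6, -0.9]
grip_width: 0.223
grip_force: 40.0
```

```bash
python3 - <<'E'
from h import *
plan((510.2,261.6,200),down(27))
E
```

```text
shift mm [209.9 107.1  88. ] rows 7 each [0.0999 0.051  0.0419]
turn deg [-0.2  0.1 -0. ] rows 1 each [-0.0019  0.0009 -0.0001] shift AFTER turn [209.7 106.8  88.9]
q [-0.05 -0.22  1.86 -0.    1.51 -0.52] t 26.35 F [-0.1 -0.6 -0.9]
```

Emit:
jog_arm([
  [1,0.1,0.051,0,0,0,0],
  [1,0.1,0.051,0,0,0,0],
  [1,0.1,0.051,0,0,0,0],
  [1,0.1,0.051,0,0,0,0],
  [1,0.1,0.051,0,0,0,0],
  [1,0.1,0.051,0,0,0,0],
  [1,0.1,0.051,0,0,0,0],
  [1,0,0,0,0,0,0],
])

```text
t: 27.15
ee_pos: [508.7, 264.9, 289.0]
tool_rot: [0.0, 0.521, 0.854, -0.001]
ft_force: [-0.2, -0.8, -0.5]
grip_width: 0.224
grip_force: 40.0
```

Emit:
jog_arm([
  [1,0,0,0.1,0,0,0],
  [1,0,0,0.13,0,0,0],
  [1,0,0,0.13,0,0,0],
  [1,0,0,0.13,0,0,0],
  [1,0,0,0.06,0,0,0],
  [1,0,0,0.03,0,0,0],
  [1,0,0,0,0,0,0],
])

```text
t: 27.85
ee_pos: [508.7, 260.5, 114.3]
tool_rot: [-0.0, 0.522, 0.853, -0.003]
ft_force: [-0.2, -0.6, -0.1]
grip_width: 0.228
grip_force: 40.0
```

```bash
python3 - <<'E'
from h import *
plan((510.2,261.6,104.4),down(27))
E
```

```text
shift mm [0.4 1.9 9.9] rows 1 each [0.0012 0.0062 0.033 ]
turn deg [-0.3  0.1  0. ] rows 1 each [-0.0023  0.0012  0.0004] shift AFTER turn [0.3 1.8 9.9]
q [ 0.38  0.04  1.92 -0.    1.19 -0.09] t 27.85 F [-0.2 -0.6 -0.1]
```

Emit:
jog_arm([
  [1,0,0,0.01,0,0,0],
  [1,0,0,0.01,0,0,0],
  [1,0,0,0.006,0,0,0],
  [1,0,0,0,0,0,0],
])

```text
t: 28.25
ee_pos: [509.9, 261.5, 108.1]
tool_rot: [0.001, 0.522, 0.853, -0.002]
ft_force: [-0.4, -0.1, -0.4]
grip_width: 0.224
grip_force: 40.0
```

Emit:
jog_arm([
  [1,0,0,0.004,0,0,0],
  [1,0,0,0,0,0,0],
])

```text
t: 28.45
ee_pos: [509.7, 261.4, 106.5]
tool_rot: [0.0, 0.522, 0.853, -0.002]
ft_force: [-0.6, -1.1, -0.5]
grip_width: 0.228
grip_force: 40.0
```

Emit:
jog_arm([
  [1,0,0,0.004,0,0,0],
  [1,0,0,0,0,0,0],
])

```text
t: 28.65
ee_pos: [509.5, 261.4, 105.1]
tool_rot: [0.0, 0.522, 0.853, -0.002]
ft_force: [0.1, 0.3, 0.2]
grip_width: 0.226
grip_force: 40.0
```

Emit:
jog_arm([
  [1,0,0,0.004,0,0,0],
  [1,0,0,0,0,0,0],
])

```text
t: 28.85
ee_pos: [509.8, 261.4, 104.5]
tool_rot: [0.001, 0.522, 0.853, -0.002]
ft_force: [-0.9, -0.7, 1.5]
grip_width: 0.224
grip_force: 40.0
```

Emit:
jog_arm([
  [1,0,0,0.003,0,0,0],
  [1,0,0,0,0,0,0],
])

```text
t: 29.05
ee_pos: [510.0, 261.5, 104.4]
tool_rot: [0.001, 0.522, 0.853, -0.002]
ft_force: [-1.6, -0.2, 4.7]
grip_width: 0.227
grip_force: 40.0
```

Emit:
jog_arm([
  [0.3,0,0,0,0,0,0],
  [0.3,0,0,0,0,0,0],
  [0.3,0,0,0,0,0,0],
  [-0.5,0,0,0,0,0,0],
  [-1,0,0,0,0,0,0],
  [-1,0,0,0,0,0,0],
  [-1,0,0,0,0,0,0],
  [-1,0,0,0,0,0,0],
  [-1,0,0,0,0,0,0],
  [-1,0,0,0,0,0,0],
])

```text
t: 30.05
ee_pos: [509.6, 261.3, 103.1]
tool_rot: [0.0, 0.522, 0.853, -0.002]
ft_force: [-0.7, -0.3, 0.4]
grip_width: 0.879
grip_force: 0.0
```

Emit:
jog_arm([
  [-1,0,0,-0.05,0,0,0],
  [-1,0,0,-0.1,0,0,0],
  [-1,0,0,-0.13,0,0,0],
  [-1,0,0,-0.13,0,0,0],
  [-1,0,0,-0.13,0,0,0],
  [-1,0,0,-0.1,0,0,0],
  [-1,0.1,-0.1,0,0,0,0],
  [-1,0.1,-0.1,0,0,0,0],
  [-1,0.1,-0.1,0,0,0,0],
  [-1,0,0,0,0,0,0],
])

```text
t: 31.05
ee_pos: [385.6, 302.3, 297.1]
tool_rot: [0.0, 0.52, 0.854, -0.001]
ft_force: [-0.6, 0.0, 0.2]
grip_width: 0.998
grip_force: 0.0
```

```bash
python3 - <<'E'
from h import *
a=capture("side")[:,:,::-1][100:440,180:500];b=capture("top")[:,:,::-1][100:440,110:530]
cv2.imwrite("pics/z7.png",np.hstack([a,b]))
E
```

```text
(no output)
```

View pics/z7.png

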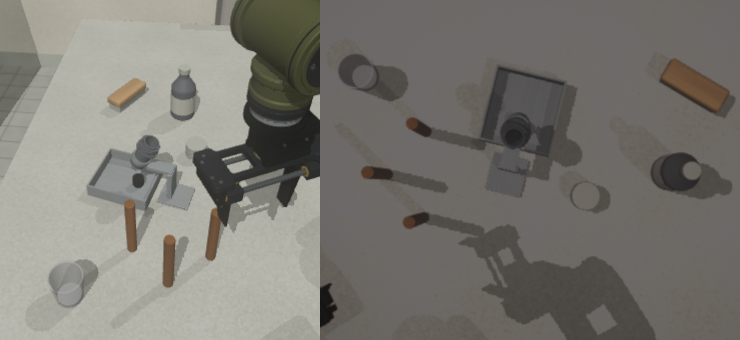

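The bung is in the tray (138,181 in the side crop), the cap stands beside the stand (585,196 in the top crop), and the rod is upright at its place (368,173). The bottle, cup and brush have not moved.

```bash
python3 -c "
from plant import manip
print(manip.finish_job())"
```

```text
the job is handed in; nothing more can be done
None
```

The job is handed in at about 31 s: the cap is unscrewed and on the worktop beside the stand, the bung is in the tray, the rod stands upright where it started, and the bottle, cup and brush are untouched.

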